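# Release the stuck tray of the sheet cutter with the release pin

## Robot

A 7-joint arm with a two-finger parallel gripper is mounted at the origin on the work surface. World frame = base frame: x ahead of the robot, y to its left, z up, the work surface at z = 0. Lengths are in m, angles in rad, forces in N, time in s.
With the tool pointing down it reaches from about 0.4 to 0.85 m from the base axis. Payload 10.4 kg.
Tool frame: the origin (TCP) lies at the very end of the fingers, on their centre line; the grasp point (between the pads) lies 19 mm behind it; x points along the fingers, z is the direction in which the jaws open and shut, and the axes are right-handed (so a half turn about x gives the same grasp; the last joint's range is limited). The gripper opens to 85 mm and grips with 20 to 120 N. Pads are 22 mm wide; open, the fingers measure 114 mm over their backs; the gripper's body (76 mm by 85 mm) begins 54 mm behind the grasp point. The pads swing forward as they close: fully open they stand 13 mm farther back than shut.
Start: joints at [-1.283, 0.332, -0.065, 1.46, 0.022, 1.35, -0.088], TCP at [0.191, 0.595, 0.231] pointing down, gripper open.
Joint ranges: [-2.6, 2.6], [-0.5, 2.12], [-1.47, 1.34], [0.16, 2.42], [-1.27, 4.41], [0.06, 2.06], [-2.6, 2.6]. Speed limits (rad/s): [2.22, 2.22, 2.79, 2.79, 3.14, 3.14, 3.14].

## Interface

Orientations are given as a unit quaternion [x, y, z, w].
In Python, from workcell import readout, camera, manip gives the robot as it stands.
- The arm moves only by the shell command python3 -m inch 'ROWS' [FORCE]. ROWS is JSON, a list of rows, each a list of 3 entries, a list of its own where there are three numbers: the turn, a rotation vector about the tool's x, y, z in degrees, then the shift along the tool's x, y, z in mm, then the closure, from 0 (fully open) to 1 (shut). In form: [[[wx, wy, wz], [dx, dy, dz], hand], ...]. A call has 1 to 10 rows; each row is the pose to reach, as a shift and turn from the pose measured when the call began, along the tool's axes at that moment; what a row does not reach only later rows make up. A row lasts 1/8 s, in which the tool goes at most 62.5 mm and 10.7 degrees, less where a joint would pass 70% of its speed; a pose out of reach is approached as far as the arm can. A call with a gripper value outside its range is refused whole. The fingers move at their own pace and stop on an object; FORCE is the grip in N (left out, the last holds). Time passes only in rows, so rows that repeat a pose let the fingers close. It gives the time, the measured TCP pose, the force and the opening at its end, in the units of the state.
- readout.get_obs(): the state, without advancing time (a new reading comes with each control period).
- camera(name): name is "scene" or "top" or "wrist"; returns a dict with "pixels" (400x640x3 uint8, red, green, blue), "range_z" (400x640 float32, m along the optical axis (not along the pixel's ray), 0 where there is no reading), "intrinsics" (3x3 intrinsics, pixels), "extrinsics" (4x4, takes a point from world to camera coordinates); the wrist camera has in their place "T_tool_cam" (4x4, takes a point from camera to tool coordinates, whose origin is the TCP and whose axes are the tool frame's). Camera axes: x right, y down, z forward; pixel columns grow to the right and rows downward; lengths in m; the calibration is good to about 2 mm. A picture is of the moment at which its call begins: read the wrist's pose just before it.
- manip.hand_in(): hands the job in, once; it reports no verdict.
The state is a dict: "clock": time; "joint_pos": joint angles; "joint_velocities": joint speeds; "tau": joint torques, N m; "position": TCP position; "ee_rot": TCP orientation; "ft_force": force on the tool from outside, world axes, zero at the start; "torque": the same for the moment, N m; "grip_width": opening from 0.0 (shut) to 1.0 (fully open).
Only numpy, scipy, OpenCV 4.12 (cv2) and the standard library are available. Lean on these libraries where they do the work, as an engineer would, in place of code of your own. Each camera call takes 0.05 s, during which the arm holds its last target.

## Task

The tray of the icing-sheet cutting machine is locked shut: take the release pin from its wooden stand, put it down through the small service hole in the machine's top, press the hidden spring catch and keep it pressed until the tray has come out all the way by itself, then put the pin back in its stand, fully home. Press gently, never with more than about 20 N on the machine, touch the machine with nothing but the pin, and leave the jar, the cake and the cup where they are.

Things in the scene. Friction and masses are not known exactly. Their poses are not given: they have to be found in the camera images.
- machine: White countertop sheet cutter, 200 (x) by 280 (y) by 90 mm high, fixed. Origin: centre of its underside; -x is its front with the grey tray front, z up. Place and yaw vary. Hidden catch under the service hole: it pushes back with 4 to 5 N at first touch, rising to 7 or 8 N; after 4 to 5 mm the tray comes free; at 6.5 mm it meets a hard stop; let go, it springs back.
- hole (a point): Centre of the service hole in the machine's flat top, 90 mm above the table, 50 mm to the machine's -x and 100 mm to its +y side, in a flush bare-metal square of 50 mm. Vertical round hole, 9 mm wide, lid 6 mm thick; hollow below. The catch's flat pad, 24 mm wide, is centred under it, 15 to 47 mm below the lid's top face (different every time, not measured). z up.
- tray (a joint): How far the tray has come out of the machine's front (to its -x), m: 0 locked, 0.045 fully out. While the catch is held pressed a damped spring drives it out at about 20 mm/s. If the catch is let go before some 40 mm, a further notch (at about 14 or 28 mm) can hold the tray, and the catch must be pressed again. It cannot be pulled.
- pin_handle (a point): Centre of the release pin's handle, 95 mm above its tip; z along the pin to the handle's end. Pin 120 mm long, 40 to 80 g: round wooden handle 18 mm wide, 50 mm long, on a round steel shaft 6 mm wide, 70 mm long. It starts upright in its stand, handle up, the handle's underside resting on the stand's top; this point is then 105 mm above the table.
- pin_tip (a point): Lower end of the release pin's steel shaft, on its axis; z along the pin towards the handle. The last 4 mm taper from 6 mm to 3.6 mm in diameter.
- stand_hole (a point): Centre of the mouth of the hole in the pin's stand, z up. Stand: wooden block 60 by 60 mm, 80 mm high, fixed, to the left or right of the machine; one vertical round hole 12 mm wide and 76 mm deep in its top. Pin fully home: the handle's underside rests on the stand's top, the tip 70 mm below this point.
- jar: Closed glass jar with a white lid, 64 mm in diameter, 80 mm high, loose; origin at the centre of its underside. A bystander, on the other side of the machine from the stand.
- cake: Lilac dummy cake on a round board, board 160 mm in diameter, about 105 mm high, loose; origin at the centre of its underside. A bystander.
- cup: White ceramic cup, 72 mm in diameter, 75 mm high, loose; origin at the centre of its underside. A bystander.
Mind the look-alikes: they are no part of the job. What is shaped like the part that bears stand_hole but pink, red or turquoise is not meant.

How it is judged:
On the way, in this order (a step that is already met when the one before it is completed fails the run):
1. the pin's tip is through the service hole, the tray still locked (z of pin_tip in the frame of hole below -0.01 m and horizontal distance between pin_tip and hole below 0.006 m and value of joint tray below 0.005 m), for 0.1 s.
2. the tray has come out all the way while the pin is in the hole (z of pin_tip in the frame of hole below -0.01 m and horizontal distance between pin_tip and hole below 0.006 m and value of joint tray above 0.04 m), for 0.1 s.
At the end, for the whole second after the job is handed in: The tray is out by more than 40 mm and at rest, and the pin is back in its stand, upright (within 0.12 rad) and fully home (tip within 6 mm of the hole's axis and at least 66 mm below its mouth), let go (value of joint tray above 0.04 m and horizontal distance between pin_tip and stand_hole below 0.006 m and z of pin_tip in the frame of stand_hole below -0.066 m and angle between pin_handle's own z axis and vertical below 0.12 rad and velocity of joint tray below 0.005 m/s); the robot touches nothing.
It fails at once if the pin presses on the machine (lid, catch or tray) with more than 20 N (contact force between pin and machine above 20 N).
It fails at once if the robot itself touches the machine with more than 3 N (contact force between any of the fingers, the arm and machine above 3 N).
It fails at once if the jar is moved by more than 20 mm (distance of jar from where it was at the start of the episode above 0.02 m).
It fails at once if the cake is moved by more than 20 mm (distance of cake from where it was at the start of the episode above 0.02 m).
It fails at once if the cup is moved by more than 20 mm (distance of cup from where it was at the start of the episode above 0.02 m).
It also fails if it takes over 64 s, if anything falls off the work surface, if the arm or the gripper's body presses on something with over 40 N, if the wrist force passes 120 N, or if a joint passes its speed limit or range.

## Working session

There is one attempt and no reset: what is moved stays moved. The work goes in short steps, Python scripts to look and compute and a shell command to move; the robot and the scene stay as the last step left them, time stands still between calls to the robot, and variables do not carry over. Pictures are saved under pics/ and viewed, and the job is handed in when it is done.

```bash
ls -la; mkdir -p pics; python3 - <<'E'
from workcell import readout, camera, manip
import cv2,numpy as np
print(readout.get_obs())
for n in("scene","top","wrist"):
    c=camera(n); cv2.imwrite(f"pics/{n}0.png",c["pixels"][:,:,::-1]); np.savez(f"pics/{n}0.npz",**c)
    print(n,c["intrinsics"].tolist(), c.get("extrinsics",c.get("T_tool_cam")).round(4).tolist())
E
```

```text
total 12
drwxr-xr-x  3 agent agent 4096 Dec  7 14:12 .
drwxr-xr-x 23 root  root  4096 Dec  7 14:12 ..
drwxr-xr-x  2 agent agent 4096 Dec  7 14:12 pics
{'clock': 0.0, 'joint_pos': array([-1.28259809,  0.33288584, -0.06469659,  1.460925  ,  0.02157541,
        1.34990751, -0.08846303]), 'joint_velocities': array([-0.00207721,  0.00225858,  0.00075717,  0.00069033,  0.00049714,
       -0.0002043 ,  0.00017629]), 'tau': array([ 7.41170770e-04, -6.25440645e+01,  4.90726205e-02, -3.91602015e+01,
        1.60795078e-02,  1.00278723e-02, -3.35919410e-06]), 'position': array([0.19102203, 0.59470195, 0.23051499]), 'ee_rot': array([-0.41691193,  0.57175155,  0.41629126,  0.57095201]), 'ft_force': array([-0.72090729,  0.18931314,  0.38893284]), 'torque': array([-0.02907266,  0.02990352, -0.07005902]), 'grip_width': 1.0011977765217324}
scene [[509.9184084535972, 0.0, 316.4292111804691], [0.0, 509.9184084535972, 192.84313642503534], [0.0, 0.0, 1.0]] [[-0.0757, 0.997, -0.0183, 0.031], [0.5376, 0.0253, -0.8428, -0.1816], [-0.8398, -0.0737, -0.5379, 1.7424], [0.0, 0.0, 0.0, 1.0]]
top [[421.9009137208934, 0.0, 318.87785652763995], [0.0, 421.9009137208934, 201.04405887023276], [0.0, 0.0, 1.0]] [[0.0099, -0.9995, 0.029, -0.0035], [-0.9861, -0.0145, -0.1652, 0.4945], [0.1656, -0.0269, -0.9858, 1.0799], [0.0, 0.0, 0.0, 1.0]]
wrist [[357.8984998067091, 0.0, 321.3718425962148], [0.0, 357.8984998067091, 199.883780409421], [0.0, 0.0, 1.0]] [[0.0011, -0.2754, 0.9613, -0.1428], [-0.0, -0.9613, -0.2754, 0.0691], [1.0, 0.0003, -0.0011, 0.0], [0.0, 0.0, 0.0, 1.0]]
```

View pics/scene0.png

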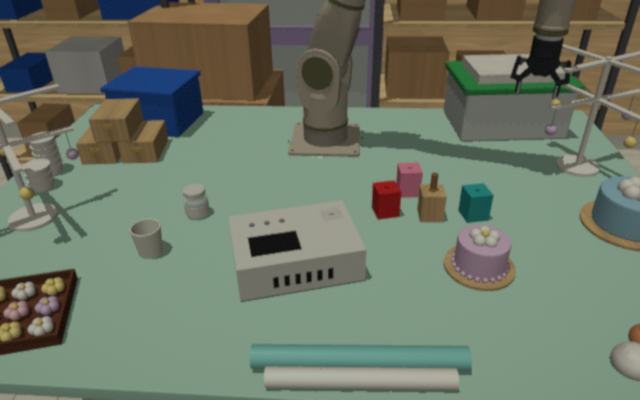

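View pics/top0.png

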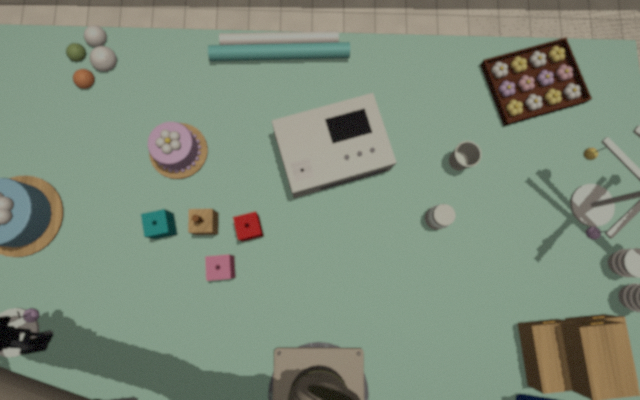

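View pics/wrist0.png

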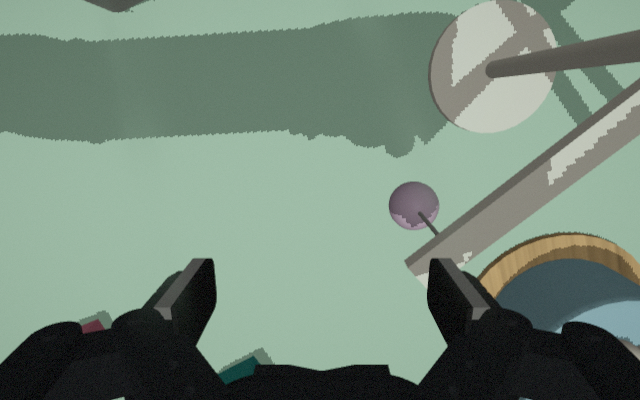

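```bash
cat > h.py <<'E'
import numpy as np,cv2
from scipy.spatial.transform import Rotation as R
def ray(c,u,v,X=None):
    K=c["intrinsics"]; d=np.linalg.inv(K)@[u,v,1]
    if X is None: X=np.linalg.inv(c["extrinsics"])
    return X[:3,3],X[:3,:3]@d
def onz(c,u,v,z,X=None):
    o,d=ray(c,u,v,X); return o+d*(z-o[2])/d[2]
def toolT(o):
    T=np.eye(4);T[:3,:3]=R.from_quat(o["ee_rot"]).as_matrix();T[:3,3]=o["position"];return T
E
python3 - <<'E'
from h import *
t=dict(np.load("pics/top0.npz")); s=dict(np.load("pics/scene0.npz"))
a=cv2.resize(t["pixels"][120:290,130:400,::-1],None,fx=3-.05,fy=3-.05,interpolation=cv2.INTER_CUBIC); cv2.imwrite("pics/tc.png",a[:600])
b=cv2.resize(s["pixels"][150:280,340:520,::-1],None,fx=4,fy=4,interpolation=cv2.INTER_CUBIC); cv2.imwrite("pics/sc.png",b)
im=t["pixels"].astype(int); g=im.sum(2)
sub=g[160:180,292:314]; w=np.clip(np.median(sub)*.75-sub,0,None); ys,xs=np.mgrid[160:180,292:314]
u,v=(w*xs).sum()/w.sum(),(w*ys).sum()/w.sum(); print("hole px",u,v,onz(t,u,v,.09))
# white machine top by depth-> world z
D=t["range_z"]; Xi=np.linalg.inv(t["extrinsics"]); vv,uu=np.mgrid[:400,:640]
P=np.stack([uu,vv,np.ones_like(uu)],-1)@np.linalg.inv(t["intrinsics"]).T*D[...,None]; W=P@Xi[:3,:3].T+Xi[:3,3]
m=((abs(W[...,2]-.09)<.012)&(uu>260)&(uu<410)&(vv>80)&(vv<205)).astype(np.uint8)
cs,_=cv2.findContours(m,0,1); c=max(cs,key=cv2.contourArea); q=W[c[:,0,1],c[:,0,0]][:,:2]
r=cv2.minAreaRect(q.astype(np.float32)*1000);print("machine",r)
for n,(u,v) in dict(stand=(202,222),pin=(198,220)).items(): print(n,onz(t,u,v,.08),onz(t,u,v,.13), W[v-4:v+5:2,u-12:u+13:4,2].round(3))
E
```

```text
hole px 301.8022412656559 169.59789057350034 [0.56760509 0.0486138  0.09      ]
machine ((644.0506591796875, -31.285400390625), (201.78529357910156, 280.59051513671875), 17.171649932861328)
stand [0.43008173 0.2980319  0.08      ] [0.42440054 0.28559478 0.13      ] [[0.079 0.128 0.127 0.088 0.079 0.081 0.05 ]
 [0.081 0.132 0.124 0.087 0.084 0.079 0.051]
 [0.078 0.08  0.109 0.087 0.078 0.077 0.049]
 [0.08  0.08  0.082 0.079 0.084 0.082 0.047]
 [0.08  0.08  0.079 0.081 0.08  0.08  0.05 ]]
pin [0.43502099 0.30833018 0.08      ] [0.42910822 0.29541022 0.13      ] [[-0.001  0.078  0.13   0.122  0.08   0.081  0.079]
 [-0.002  0.079  0.128  0.127  0.088  0.079  0.081]
 [ 0.003  0.081  0.132  0.124  0.087  0.084  0.079]
 [ 0.003  0.078  0.08   0.109  0.087  0.078  0.077]
 [-0.005  0.08   0.08   0.082  0.079  0.084  0.082]]
```

View pics/tc.png

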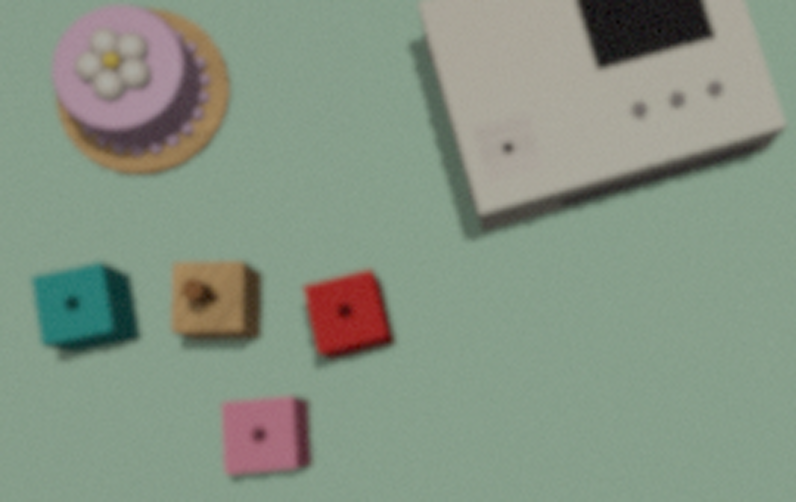

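View pics/sc.png

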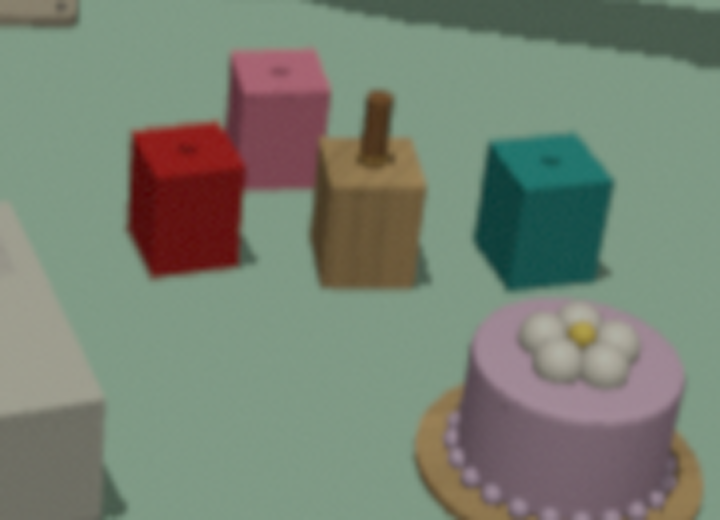

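```bash
python3 - <<'E'
from h import *
from workcell import readout
o=readout.get_obs(); T=toolT(o); print(T.round(3))
t=dict(np.load("pics/top0.npz")); s=dict(np.load("pics/scene0.npz")); w=dict(np.load("pics/wrist0.npz"))
def cloud(c,Xi):
    D=c["range_z"]; vv,uu=np.mgrid[:400,:640]
    P=np.stack([uu,vv,np.ones_like(uu)],-1)@np.linalg.inv(c["intrinsics"]).T*D[...,None]; W=P@Xi[:3,:3].T+Xi[:3,3]; W[D==0]=np.nan; return W
Wt=cloud(t,np.linalg.inv(t["extrinsics"])); Ws=cloud(s,np.linalg.inv(s["extrinsics"])); Ww=cloud(w,T@w["T_tool_cam"])
# handle
for n,W in (("top",Wt),("scene",Ws)):
    m=(W[...,2]>.095)&(W[...,2]<.14)&(abs(W[...,0]-.43)<.05)&(abs(W[...,1]-.297)<.05); p=W[m]; print(n,m.sum(),p.mean(0),p.min(0),p.max(0))
    v,u=np.nonzero(m); print(u.min(),u.max(),v.min(),v.max())
    m=(abs(W[...,2]-.08)<.006)&(abs(W[...,0]-.43)<.05)&(abs(W[...,1]-.297)<.05); 
    r=cv2.minAreaRect((W[m][:,:2]*1000).astype(np.float32)); print("stand",r)
# obstacles in corridor above .12
for n,W in (("scene",Ws),("wrist",Ww)):
    p=W.reshape(-1,3); p=p[(p[:,2]>.1)&(p[:,0]>.1)&(p[:,0]<.6)&(p[:,1]>.2)&(p[:,1]<.8)]
    k=np.unique((p/.05).round().astype(int),axis=0)*.05; print(n,len(k)); print(k.round(2).tolist()[:80])
E
```

```text
[[-0.    -0.952  0.306  0.191]
 [-0.001  0.306  0.952  0.595]
 [-1.    -0.    -0.001  0.231]
 [ 0.     0.     0.     1.   ]]
top 71 [0.43268547 0.30186948 0.12257147] [0.42489879 0.2953099  0.09532724] [0.44110758 0.31361151 0.13380592]
191 201 215 223
stand ((433.9188537597656, 304.5845031738281), (59.3172607421875, 61.4814338684082), 1.5054415464401245)
scene 101 [0.43883572 0.30252438 0.11564177] [0.4275152  0.29417696 0.09525506] [0.44821436 0.31229534 0.13054788]
430 438 172 187
stand ((434.3403625488281, 303.47894287109375), (65.61669158935547, 60.559410095214844), 1.2884098291397095)
scene 75
[[0.1, 0.75, 0.2], [0.1, 0.75, 0.25], [0.1, 0.75, 0.35], [0.1, 0.8, 0.2], [0.15, 0.55, 0.25], [0.15, 0.55, 0.3], [0.15, 0.55, 0.35], [0.15, 0.55, 0.4], [0.15, 0.7, 0.2], [0.15, 0.75, 0.1], [0.15, 0.75, 0.15], [0.15, 0.75, 0.2], [0.15, 0.75, 0.25], [0.15, 0.75, 0.3], [0.15, 0.75, 0.35], [0.15, 0.8, 0.1], [0.15, 0.8, 0.15], [0.15, 0.8, 0.2], [0.15, 0.8, 0.25], [0.15, 0.8, 0.3], [0.15, 0.8, 0.35], [0.2, 0.5, 0.3], [0.2, 0.5, 0.35], [0.2, 0.55, 0.25], [0.2, 0.55, 0.3], [0.2, 0.55, 0.35], [0.2
[... 628 characters left out ...]
0.5], [0.25, 0.65, 0.3], [0.25, 0.65, 0.35], [0.4, 0.75, 0.1], [0.4, 0.8, 0.1], [0.4, 0.8, 0.15], [0.45, 0.3, 0.1], [0.45, 0.3, 0.15], [0.45, 0.7, 0.1], [0.45, 0.75, 0.1], [0.45, 0.75, 0.15], [0.45, 0.8, 0.1], [0.45, 0.8, 0.15], [0.5, 0.75, 0.1], [0.5, 0.8, 0.1]]
wrist 23
[[0.15, 0.55, 0.25], [0.15, 0.55, 0.3], [0.15, 0.6, 0.3], [0.15, 0.7, 0.2], [0.15, 0.7, 0.25], [0.15, 0.75, 0.1], [0.15, 0.75, 0.15], [0.15, 0.75, 0.2], [0.15, 0.75, 0.25], [0.15, 0.8, 0.1], [0.15, 0.8, 0.15], [0.15, 0.8, 0.2], [0.2, 0.55, 0.25], [0.2, 0.55, 0.3], [0.2, 0.6, 0.3], [0.2, 0.65, 0.15], [0.2, 0.65, 0.2], [0.2, 0.65, 0.25], [0.2, 0.65, 0.3], [0.2, 0.7, 0.2], [0.2, 0.7, 0.25], [0.2, 0.75, 0.2], [0.2, 0.75, 0.25]]
```

```bash
python3 -m inch '[[[0,0,0],[0,-20,-13],0],[[0,0,0],[0,-60,-38],0],[[0,0,0],[0,-105,-67],0],[[0,0,0],[0,-150,-95],0],[[0,0,0],[0,-195,-124],0],[[0,0,0],[8,-240,-153],0],[[0,0,0],[15,-280,-178],0],[[0,0,0],[25,-310,-197],0],[[0,0,0],[30,-321,-204],0],[[0,0,0],[30,-321,-204],0]]' 60
cat > snap.py <<'E'
import sys
from h import *
from workcell import readout,camera
def snap(n,cam="wrist"):
    o=readout.get_obs(); c=camera(cam); cv2.imwrite(f"pics/{n}.png",c["pixels"][:,:,::-1]); X=toolT(o)@c["T_tool_cam"] if cam=="wrist" else np.linalg.inv(c["extrinsics"])
    print(o["clock"],o["position"].round(4),o["ft_force"].round(2),o["grip_width"],"jv",abs(o["joint_velocities"]).max().round(3))
    np.savez(f"pics/{n}.npz",X=X,T=toolT(o),**c)
    return o,c,X
if __name__=="__main__": snap(sys.argv[1],*(sys.argv[2:3]))
E
python3 snap.py w1
```

```text
clock: 1.4
position: [0.4343, 0.3017, 0.2007]
ee_rot: [-0.416, 0.572, 0.416, 0.571]
ft_force: [0.8, 0.1, -0.3]
grip_width: 0.995
1.4 [0.4343 0.3017 0.2007] [ 0.78  0.13 -0.28] 0.9950247336724194 jv 0.032
```

View pics/w1.png

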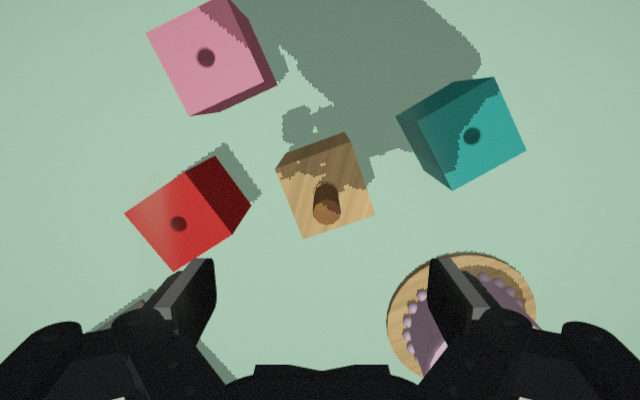

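```bash
python3 - <<'E'
from h import *
t=dict(np.load("pics/top0.npz")); w=dict(np.load("pics/w1.npz")); 
print("cake top",onz(t,171,146,.09)," board",onz(t,178,151,.01))
Xi=w["X"]; D=w["range_z"]; vv,uu=np.mgrid[:400,:640]
W=(np.stack([uu,vv,np.ones_like(uu)],-1)@np.linalg.inv(w["intrinsics"]).T*D[...,None])@Xi[:3,:3].T+Xi[:3,3]
hsv=cv2.cvtColor(w["pixels"],cv2.COLOR_RGB2HSV)
cap=(abs(uu-327)<25)&(abs(vv-205)<40)&(W[...,2]>.122)&(W[...,2]<.14)
n,l,st,ce=cv2.connectedComponentsWithStats(cap.astype(np.uint8)); 
for i in range(1,n):
  if st[i,4]>30: print(st[i],ce[i],onz(w,*ce[i],.13,Xi),W[l==i].mean(0))
m=(abs(W[...,2]-.08)<.004)&(abs(uu-327)<60)&(abs(vv-190)<55)
r=cv2.minAreaRect((W[m][:,:2]*1000).astype(np.float32));print(r)
T=w["T"];print(T.round(4))
E
```

```text
cake top [0.6241509  0.38545923 0.09      ]  board [0.63409171 0.39208111 0.01      ]
[313 195  28  30 646] [326.44891641 209.62848297] [0.43356095 0.30486397 0.13      ] [0.43377695 0.30480178 0.12931635]
((434.98529052734375, 304.36187744140625), (60.575096130371094, 60.11022186279297), 2.004509210586548)
[[-9.000e-04 -9.516e-01  3.072e-01  4.343e-01]
 [-1.300e-03  3.072e-01  9.516e-01  3.017e-01]
 [-1.000e+00  5.000e-04 -1.600e-03  2.007e-01]
 [ 0.000e+00  0.000e+00  0.000e+00  1.000e+00]]
```

```bash
python3 -m inch '[[[0,0,0],[20,1,3],0],[[0,0,0],[50,1,3],0],[[0,0,0],[80,1,3],0],[[0,0,0],[98,1,3],0],[[0,0,0],[104,1,3],0],[[0,0,0],[104,1,3],0],[[0,0,0],[104,1,3],0]]' 60; python3 snap.py w2
```

```text
clock: 2.33
position: [0.4341, 0.3065, 0.0981]
ee_rot: [-0.417, 0.571, 0.417, 0.572]
ft_force: [-0.1, -0.0, 0.5]
grip_width: 0.998
2.325 [0.4341 0.3065 0.0981] [-0.06 -0.03  0.47] 0.99773206025991 jv 0.003
```

View pics/w2.png

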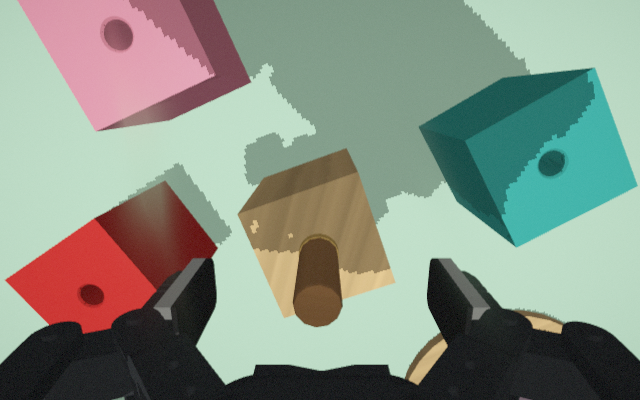

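```bash
python3 -m inch '[[[0,0,0],[0,0,0],1],[[0,0,0],[0,0,0],1],[[0,0,0],[0,0,0],1],[[0,0,0],[0,0,0],1],[[0,0,0],[0,0,0],1],[[0,0,0],[0,0,0],1],[[0,0,0],[0,0,0],1],[[0,0,0],[0,0,0],1]]' 60; python3 snap.py w3
```

```text
clock: 3.38
position: [0.4341, 0.3064, 0.0981]
ee_rot: [-0.417, 0.571, 0.417, 0.572]
ft_force: [-0.5, -1.6, 5.0]
grip_width: 0.189
3.375 [0.4341 0.3064 0.0981] [-0.51 -1.56  4.97] 0.18854359884900107 jv 0.003
```

View pics/w3.png

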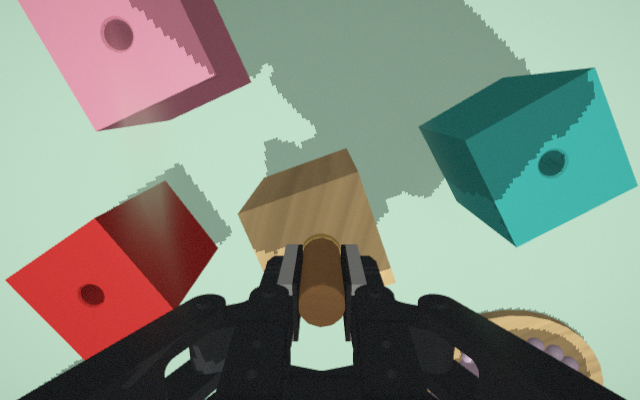

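```bash
python3 -m inch '[[[0,0,0],[-10,0,0],1],[[0,0,0],[-30,0,0],1],[[0,0,0],[-55,0,0],1],[[0,0,0],[-80,0,0],1],[[0,0,0],[-105,0,0],1],[[0,0,0],[-120,0,0],1],[[0,0,0],[-120,0,0],1],[[0,0,0],[-120,0,0],1]]'; python3 snap.py w4
```

```text
clock: 4.42
position: [0.4337, 0.3061, 0.2171]
ee_rot: [-0.417, 0.572, 0.417, 0.571]
ft_force: [-0.4, -0.4, -0.5]
grip_width: 0.192
4.425 [0.4337 0.3061 0.2171] [-0.36 -0.36 -0.53] 0.19155288997839331 jv 0.006
```

View pics/w4.png

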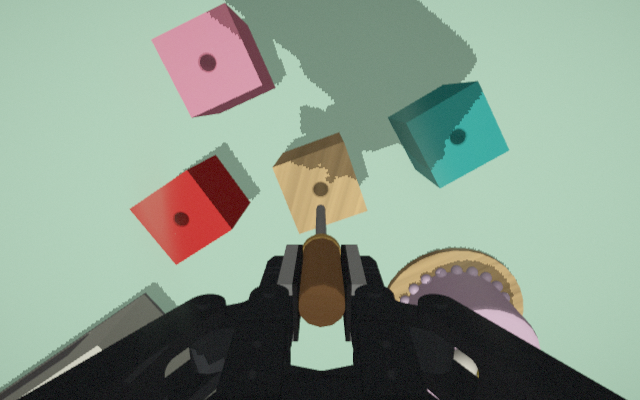

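```bash
python3 - <<'E'
from h import *
w=dict(np.load("pics/w4.npz")); a=w["pixels"][170:260,270:370,::-1]
cv2.imwrite("pics/w4c.png",cv2.resize(a,None,fx=6,fy=6,interpolation=cv2.INTER_NEAREST))
C=np.linalg.inv(w["T_tool_cam"])
def pt(x,y,z):
    p=w["intrinsics"]@(C@[x,y,z,1])[:3]; return p[:2]/p[2]
for x in (.088,.084,.018,-.032): print(x,pt(x,0,0))
X=w["X"];print("stand hole",onz(w,320,188.5,.08,X))
E
```

```text
0.088 [321.74050649 204.15971082]
0.084 [321.73989077 205.89222941]
0.018 [321.72579266 245.56171431]
-0.032 [321.70562248 302.3169113 ]
stand hole [0.43463151 0.30422531 0.08      ]
```

View pics/w4c.png

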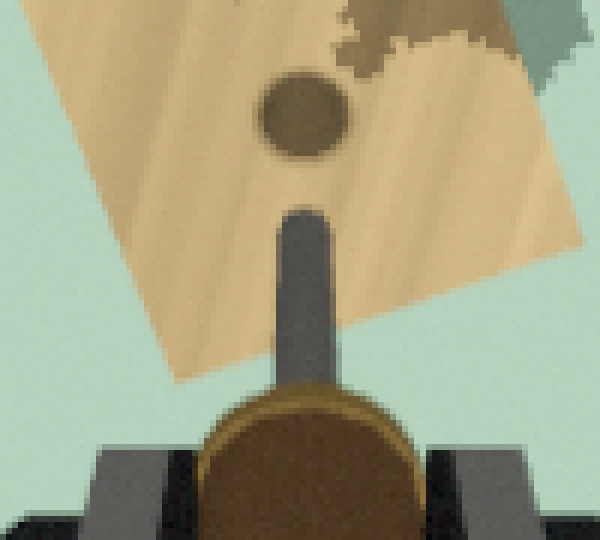

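```bash
python3 -m inch '[[[0,0,0],[0,-12,-12],1],[[0,0,0],[0,-40,-40],1],[[0,0,0],[0,-70,-70],1],[[0,0,0],[0,-100,-100],1],[[0,0,0],[0,-130,-129],1],[[0,0,0],[0,-160,-159],1],[[0,0,0],[0,-188,-187],1],[[0,0,0],[0,-205,-203],1],[[0,0,0],[0,-205,-203],1],[[0,0,0],[0,-205,-203],1]]'; python3 snap.py w5
```

```text
clock: 5.72
position: [0.5664, 0.0501, 0.2166]
ee_rot: [-0.417, 0.572, 0.417, 0.571]
ft_force: [0.3, 0.6, -1.1]
grip_width: 0.193
5.725 [0.5664 0.0501 0.2166] [ 0.3   0.56 -1.13] 0.19311376993100438 jv 0.014
```

View pics/w5.png

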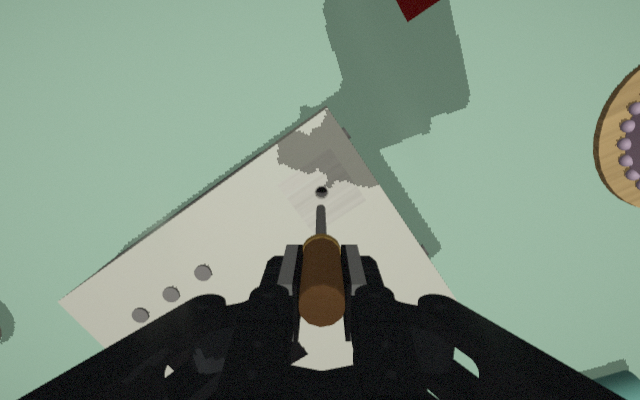

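```bash
cat > hole.py <<'E'
import sys
from h import *
n=sys.argv[1]; u0,v0=int(sys.argv[2]),int(sys.argv[3])
w=dict(np.load(f"pics/{n}.npz")); g=w["pixels"].astype(float).sum(2)
a=w["pixels"][v0-30:v0+60,u0-50:u0+50,::-1]
cv2.imwrite(f"pics/{n}c.png",cv2.resize(a,None,fx=6,fy=6,interpolation=cv2.INTER_NEAREST))
X=w["X"]; T=w["T"]
m=np.zeros((400,640),np.uint8); r=int(sys.argv[4]) if len(sys.argv)>4 else 10
s=g[v0-r:v0+r+1,u0-r:u0+r+1]; m[v0-r:v0+r+1,u0-r:u0+r+1]=s<.6*np.median(s)
k,l,st,ce=cv2.connectedComponentsWithStats(m)
for i in range(1,k):
    if st[i,4]>8: 
        p=onz(w,*ce[i],.09,X); print(st[i],ce[i],"world",p.round(4)," in tool",(np.linalg.inv(T)@[*p,1])[:3].round(4))
E
python3 hole.py w5 321 191
```

```text
[316 187  11  11  96] [321.05208333 191.57291667] world [0.5673 0.0491 0.09  ]  in tool [ 0.1266 -0.0013 -0.0005]
```

View pics/w5c.png

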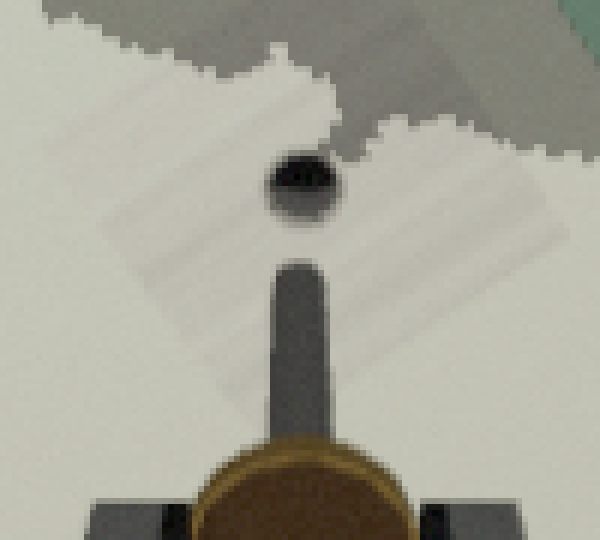

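```bash
python3 -m inch '[[[0,0,0],[10,0.5,0.4],1],[[0,0,0],[22,0.5,0.4],1],[[0,0,0],[31,0.5,0.4],1],[[0,0,0],[31,0.5,0.4],1],[[0,0,0],[31,0.5,0.4],1]]'; python3 snap.py w6; python3 hole.py w6 321 200
```

```text
clock: 6.4
position: [0.5661, 0.0512, 0.1859]
ee_rot: [-0.417, 0.572, 0.417, 0.571]
ft_force: [0.1, -0.6, -0.4]
grip_width: 0.195
6.4 [0.5661 0.0512 0.1859] [ 0.13 -0.61 -0.39] 0.195340021477518 jv 0.006
[315 198  11  13 100] [320.2  203.78] world [0.5677 0.0495 0.09  ]  in tool [ 0.0959 -0.0021 -0.0011]
```

View pics/w6c.png

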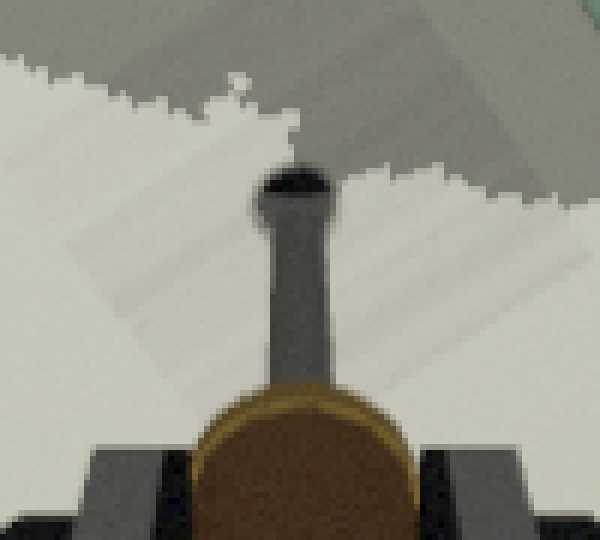

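```bash
python3 -m inch '[[[0,0,0],[3,0,-0.3],1],[[0,0,0],[6,0,-0.3],1],[[0,0,0],[8,0,-0.3],1],[[0,0,0],[9.5,0,-0.3],1],[[0,0,0],[9.5,0,-0.3],1]]'; python3 snap.py w7; python3 hole.py w7 321 200
```

```text
clock: 7.08
position: [0.566, 0.0509, 0.1765]
ee_rot: [-0.417, 0.572, 0.417, 0.571]
ft_force: [0.5, -0.0, -0.9]
grip_width: 0.192
7.075 [0.566  0.0509 0.1765] [ 0.52 -0.03 -0.86] 0.19234717598655504 jv 0.003
[315 202  11   9  84] [320.36904762 206.17857143] world [0.5666 0.0497 0.09  ]  in tool [ 0.0865 -0.001  -0.0009]
```

View pics/w7c.png

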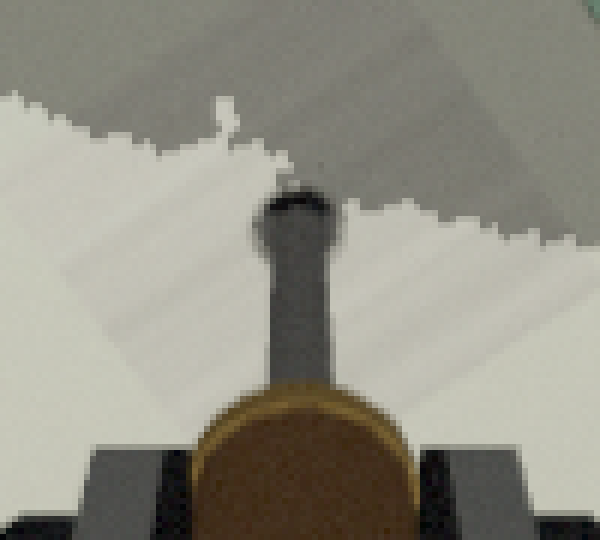

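```bash
python3 -m inch '[[[0,0,0],[1,-0.4,-0.2],1],[[0,0,0],[3,-0.4,-0.2],1],[[0,0,0],[5,-0.4,-0.2],1],[[0,0,0],[5,-0.4,-0.2],1]]'; python3 -m inch '[[[0,0,0],[2,0,0],1],[[0,0,0],[4,0,0],1],[[0,0,0],[6,0,0],1],[[0,0,0],[7,0,0],1],[[0,0,0],[7,0,0],1]]'; python3 snap.py w8; python3 hole.py w8 321 210
```

```text
clock: 7.62
position: [0.5663, 0.0506, 0.1714]
ee_rot: [-0.417, 0.572, 0.417, 0.571]
ft_force: [-0.6, -1.0, -0.8]
grip_width: 0.193
clock: 8.25
position: [0.5663, 0.0506, 0.1643]
ee_rot: [-0.417, 0.572, 0.417, 0.571]
ft_force: [-0.4, -0.1, -0.3]
grip_width: 0.197
8.25 [0.5663 0.0506 0.1643] [-0.41 -0.13 -0.3 ] 0.1972538877315005 jv 0.004
[316 207  11  14 125] [320.504 213.592] world [0.568  0.0491 0.09  ]  in tool [ 0.0743 -0.0022 -0.0008]
```

View pics/w8c.png

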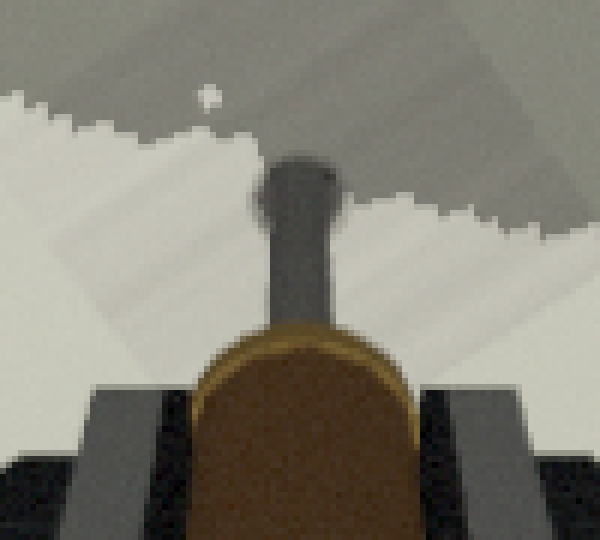

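```bash
python3 -m inch '[[[0,0,0],[1,0,0],1],[[0,0,0],[2,0,0],1],[[0,0,0],[3,0,0],1],[[0,0,0],[3,0,0],1]]'; python3 -m inch '[[[0,0,0],[1,0,0],1],[[0,0,0],[2,0,0],1],[[0,0,0],[3,0,0],1],[[0,0,0],[3,0,0],1]]'
```

```text
clock: 8.8
position: [0.5662, 0.0505, 0.1612]
ee_rot: [-0.417, 0.572, 0.417, 0.571]
ft_force: [-0.1, 1.1, -0.5]
grip_width: 0.191
clock: 9.3
position: [0.5662, 0.0506, 0.1581]
ee_rot: [-0.417, 0.572, 0.417, 0.57]
ft_force: [-0.3, -0.6, -0.8]
grip_width: 0.188
```

```bash
python3 -m inch '[[[0,0,0],[1,0,0],1],[[0,0,0],[2,0,0],1],[[0,0,0],[3,0,0],1],[[0,0,0],[3,0,0],1]]' ; python3 -m inch '[[[0,0,0],[1,0,0],1],[[0,0,0],[2,0,0],1],[[0,0,0],[3,0,0],1],[[0,0,0],[3,0,0],1]]'
```

```text
clock: 9.8
position: [0.5661, 0.0505, 0.155]
ee_rot: [-0.417, 0.572, 0.417, 0.57]
ft_force: [0.1, -0.2, 0.1]
grip_width: 0.192
clock: 10.3
position: [0.566, 0.0506, 0.1519]
ee_rot: [-0.417, 0.572, 0.417, 0.57]
ft_force: [-0.9, 0.4, -0.2]
grip_width: 0.191
```

```bash
python3 -m inch '[[[0,0,0],[1,0,0],1],[[0,0,0],[2,0,0],1],[[0,0,0],[3,0,0],1],[[0,0,0],[3,0,0],1]]'
```

```text
clock: 10.8
position: [0.566, 0.0505, 0.1488]
ee_rot: [-0.417, 0.572, 0.417, 0.57]
ft_force: [-0.8, 0.2, -0.9]
grip_width: 0.194
```

```bash
python3 -m inch '[[[0,0,0],[1,0,0],1],[[0,0,0],[2,0,0],1],[[0,0,0],[3,0,0],1],[[0,0,0],[3,0,0],1]]'
```

```text
clock: 11.3
position: [0.5659, 0.0505, 0.1457]
ee_rot: [-0.417, 0.572, 0.417, 0.57]
ft_force: [0.3, -0.9, -1.4]
grip_width: 0.195
```

```bash
python3 -m inch '[[[0,0,0],[1,0,0],1],[[0,0,0],[2,0,0],1],[[0,0,0],[3,0,0],1],[[0,0,0],[3,0,0],1]]'
```

```text
clock: 11.8
position: [0.5659, 0.0505, 0.1426]
ee_rot: [-0.417, 0.572, 0.417, 0.57]
ft_force: [-0.5, -0.2, -1.1]
grip_width: 0.194
```

```bash
python3 -m inch '[[[0,0,0],[1,0,0],1],[[0,0,0],[2,0,0],1],[[0,0,0],[3,0,0],1],[[0,0,0],[3,0,0],1]]'
```

```text
clock: 12.3
position: [0.5658, 0.0505, 0.1395]
ee_rot: [-0.417, 0.572, 0.417, 0.57]
ft_force: [-0.1, -0.1, 0.0]
grip_width: 0.191
```

```bash
python3 -m inch '[[[0,0,0],[1,-0.4,0],1],[[0,0,0],[2,-0.4,0],1],[[0,0,0],[3,-0.4,0],1],[[0,0,0],[3,-0.4,0],1]]'
```

```text
clock: 12.8
position: [0.5661, 0.0504, 0.1364]
ee_rot: [-0.417, 0.572, 0.417, 0.57]
ft_force: [-0.6, -0.7, 0.1]
grip_width: 0.191
```

```bash
python3 -m inch '[[[0,0,0],[1,0,0],1],[[0,0,0],[2,0,0],1],[[0,0,0],[2.5,0,0],1],[[0,0,0],[2.5,0,0],1]]'
```

```text
clock: 13.3
position: [0.5661, 0.0503, 0.1339]
ee_rot: [-0.417, 0.572, 0.417, 0.57]
ft_force: [0.6, 0.5, -1.2]
grip_width: 0.191
```

```bash
python3 -m inch '[[[0,0,0],[1,0,0],1],[[0,0,0],[2,0,0],1],[[0,0,0],[2,0,0],1]]'
```

```text
clock: 13.68
position: [0.5666, 0.0503, 0.1326]
ee_rot: [-0.417, 0.572, 0.417, 0.571]
ft_force: [-0.7, -1.0, 6.0]
grip_width: 0.187
```

```bash
python3 -m inch '[[[0,0,0],[1,0,0],1],[[0,0,0],[2,0,0],1],[[0,0,0],[2,0,0],1]]'; python3 snap.py w9;  python3 snap.py s9 scene
```

```text
clock: 14.05
position: [0.5669, 0.0503, 0.1314]
ee_rot: [-0.417, 0.571, 0.417, 0.571]
ft_force: [-1.9, -0.5, 6.2]
grip_width: 0.193
14.05 [0.5669 0.0503 0.1314] [-1.92 -0.45  6.22] 0.1931145068813127 jv 0.002
14.1 [0.5669 0.0503 0.1314] [-2.02 -1.14  5.92] 0.1877733361957623 jv 0.002
```

View pics/w9.png

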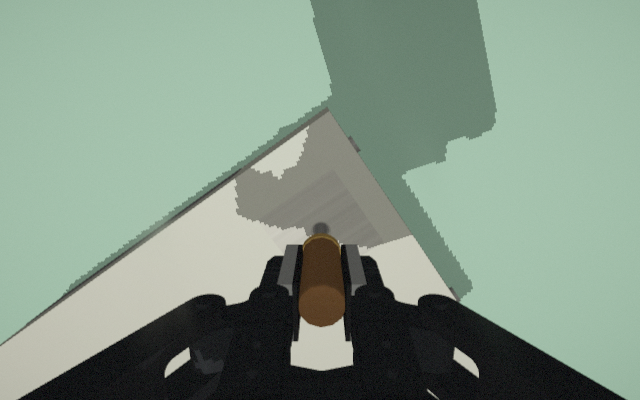

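View pics/s9.png

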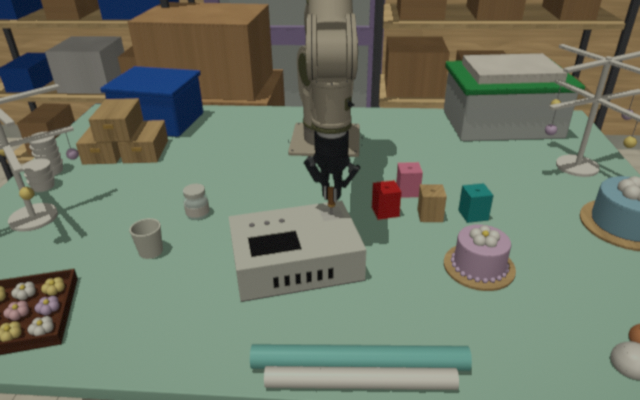

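```bash
python3 -m inch '[[[0,0,0],[1.5,0.6,0],1],[[0,0,0],[2.5,0.6,0],1],[[0,0,0],[2.5,0.6,0],1]]'
```

```text
clock: 14.52
position: [0.5666, 0.0503, 0.1296]
ee_rot: [-0.417, 0.571, 0.417, 0.571]
ft_force: [-0.8, 0.1, 4.2]
grip_width: 0.196
```

```bash
python3 -m inch '[[[0,0,0],[1.5,0.3,0],1],[[0,0,0],[2,0.3,0],1],[[0,0,0],[2,0.3,0],1]]'; python3 snap.py w10
```

```text
clock: 14.9
position: [0.5666, 0.0504, 0.1281]
ee_rot: [-0.417, 0.571, 0.417, 0.571]
ft_force: [-1.3, -0.6, 5.9]
grip_width: 0.192
14.9 [0.5666 0.0504 0.1281] [-1.33 -0.57  5.94] 0.19242155253558457 jv 0.001
```

View pics/w10.png

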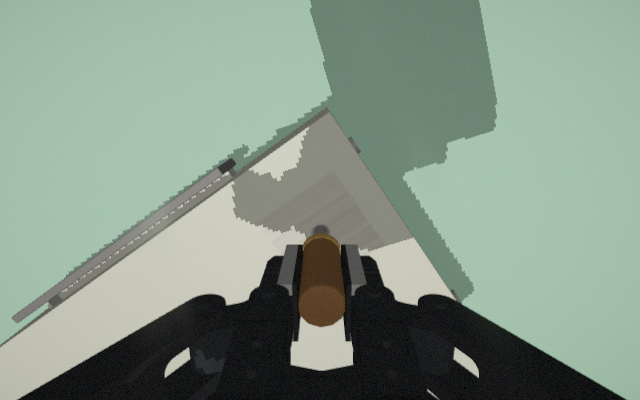

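```bash
python3 -m inch '[[[0,0,0],[1,0.2,0],1],[[0,0,0],[1,0.2,0],1],[[0,0,0],[1,0.2,0],1],[[0,0,0],[1,0.2,0],1],[[0,0,0],[1,0.2,0],1],[[0,0,0],[1,0.2,0],1],[[0,0,0],[1,0.2,0],1],[[0,0,0],[1,0.2,0],1],[[0,0,0],[1,0.2,0],1],[[0,0,0],[1,0.2,0],1]]'; python3 -m inch '[[[0,0,0],[0.7,0.1,0],1],[[0,0,0],[0.7,0.1,0],1],[[0,0,0],[0.7,0.1,0],1],[[0,0,0],[0.7,0.1,0],1],[[0,0,0],[0.7,0.1,0],1],[[0,0,0],[0.7,0.1,0],1],[[0,0,0],[0.7,0.1,0],1],[[0,0,0],[0.7,0.1,0],1],[[0,0,0],[0.7,0.1,0],1],[[0,0,0],[0.7,0.1,0],1]]'; python3 snap.py w11; python3 snap.py t11 top
```

```text
clock: 16.2
position: [0.5666, 0.0503, 0.1276]
ee_rot: [-0.417, 0.571, 0.417, 0.572]
ft_force: [-1.4, -0.8, 5.8]
grip_width: 0.189
clock: 17.45
position: [0.5667, 0.0503, 0.1274]
ee_rot: [-0.417, 0.571, 0.416, 0.572]
ft_force: [-0.9, 0.1, 6.3]
grip_width: 0.194
17.45 [0.5667 0.0503 0.1274] [-0.92  0.05  6.35] 0.1944817324459213 jv 0.002
17.5 [0.5667 0.0502 0.1274] [-1.75 -1.01  6.97] 0.19010155244554605 jv 0.001
```

View pics/w11.png

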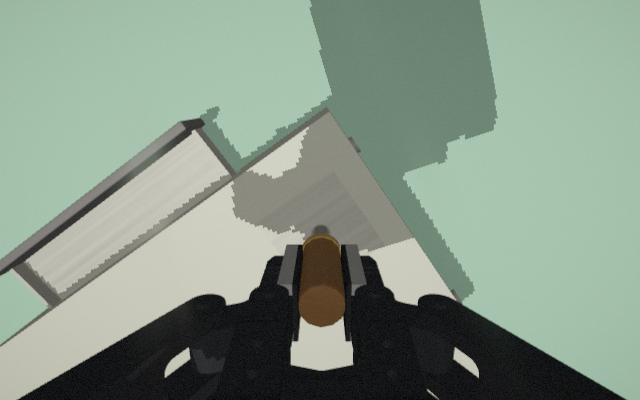

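View pics/t11.png

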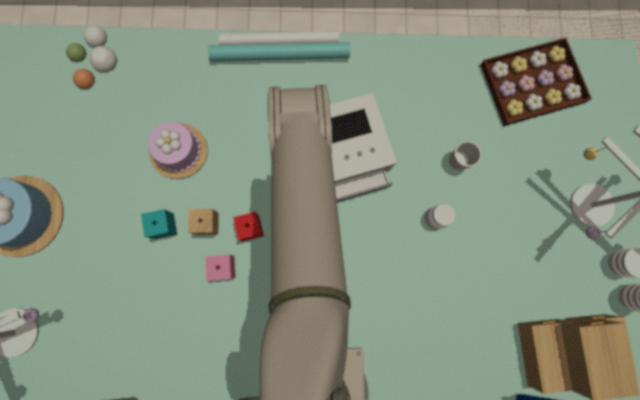

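```bash
python3 -m inch '[[[0,0,0],[0.7,0.1,0],1],[[0,0,0],[0.7,0.1,0],1],[[0,0,0],[0.7,0.1,0],1],[[0,0,0],[0.7,0.1,0],1],[[0,0,0],[0.7,0.1,0],1],[[0,0,0],[0.7,0.1,0],1]]'; python3 snap.py w12
cat > tray.py <<'E'
import sys
from h import *
a=np.radians(17.17); ex=np.array([np.cos(a),np.sin(a)]); ey=np.array([-ex[1],ex[0]]); c=np.array([.644,-.0313])
for n in sys.argv[1:]:
    w=dict(np.load(f"pics/{n}.npz")); X=w["X"]; D=w["range_z"]; vv,uu=np.mgrid[:400,:640]
    W=(np.stack([uu,vv,np.ones_like(uu)],-1)@np.linalg.inv(w["intrinsics"]).T*D[...,None])@X[:3,:3].T+X[:3,3]
    q=W[...,:2]-c; x=q@ex; y=q@ey; m=(D>0)&(y>-.1)&(y<.07)&(W[...,2]>.03)&(W[...,2]<.085)&(x<-.1)&(x>-.2)
    print(n,m.sum(),np.percentile(x[m],[0.5,1,2,5,50]).round(4) if m.sum() else '')
E
python3 tray.py w9 w10 w11 w12
```

```text
clock: 18.3
position: [0.5668, 0.0502, 0.1272]
ee_rot: [-0.417, 0.571, 0.416, 0.572]
ft_force: [-2.2, 0.5, 5.4]
grip_width: 0.193
18.3 [0.5668 0.0502 0.1272] [-2.22  0.49  5.44] 0.19291365945209668 jv 0.002
w9 236 [-0.1002 -0.1002 -0.1002 -0.1002 -0.1002]
w10 2210 [-0.1102 -0.1101 -0.11   -0.1099 -0.1072]
w11 3493 [-0.1443 -0.1442 -0.1441 -0.1437 -0.1399]
w12 3504 [-0.1443 -0.1442 -0.144  -0.1437 -0.1399]
```

```bash
python3 -m inch '[[[0,0,0],[-5,0.3,0],1],[[0,0,0],[-15,0.3,0],1],[[0,0,0],[-27,0.3,0],1],[[0,0,0],[-40,0.3,0],1],[[0,0,0],[-55,0.3,0],1],[[0,0,0],[-70,0,0],1],[[0,0,0],[-85,0,0],1],[[0,0,0],[-92,0,0],1],[[0,0,0],[-92,0,0],1]]'; python3 snap.py w13; python3 tray.py w13; python3 hole.py w13 321 195
```

```text
clock: 19.48
position: [0.5667, 0.0503, 0.2196]
ee_rot: [-0.417, 0.57, 0.416, 0.572]
ft_force: [0.6, 0.6, -0.5]
grip_width: 0.195
19.475 [0.5667 0.0503 0.2196] [ 0.65  0.63 -0.46] 0.19546979252014218 jv 0.019
w13 1693 [-0.1445 -0.1444 -0.1443 -0.144  -0.1404]
[315 185  12  11  95] [320.52631579 189.57894737] world [0.5673 0.0493 0.09  ]  in tool [ 0.1296 -0.0005 -0.001 ]
```

View pics/w13.png

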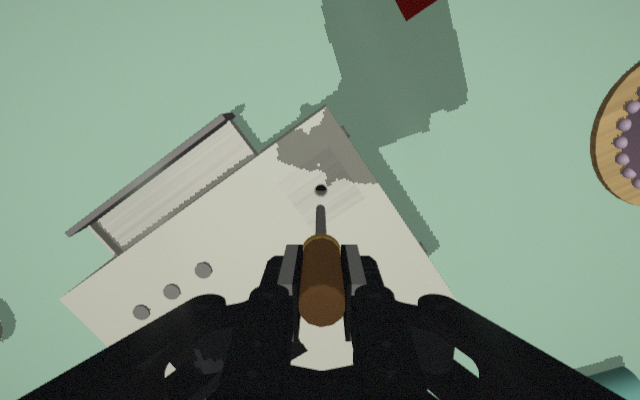

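View pics/w13c.png

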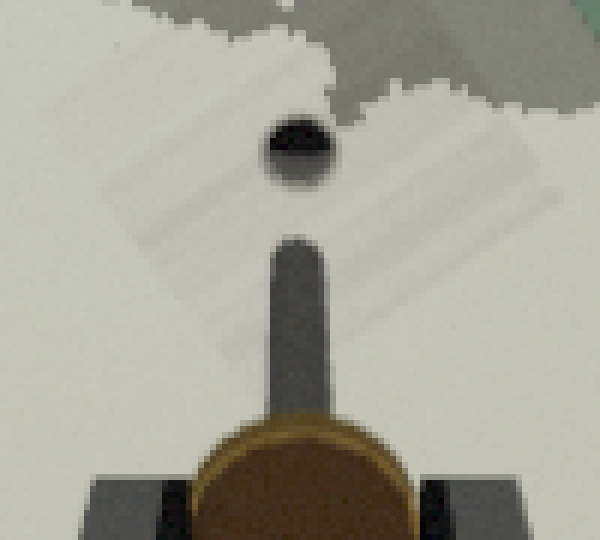

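```bash
python3 - <<'E'
from h import *
from workcell import readout
T=toolT(readout.get_obs()); print(T.round(4)); print((np.linalg.inv(T)@[.4338,.3063,.2196,1])[:3]*1000)
T4=dict(np.load("pics/w4.npz"))["T"]; print(np.degrees(R.from_matrix(T[:3,:3].T@T4[:3,:3]).as_rotvec()))
E
```

```text
[[ 1.900e-03 -9.522e-01  3.054e-01  5.665e-01]
 [ 3.000e-04  3.054e-01  9.522e-01  5.020e-02]
 [-1.000e+00 -1.700e-03  9.000e-04  2.190e-01]
 [ 0.000e+00  0.000e+00  0.000e+00  1.000e+00]]
[ -0.74996127 204.54983092 203.30498593]
[0.00401393 0.08779108 0.11502671]
```

```bash
python3 -m inch '[[[0,0,0],[0,12,12],1],[[0,0,0],[0,40,40],1],[[0,0,0],[0,70,70],1],[[0,0,0],[0,100,100],1],[[0,0,0],[0,130,129],1],[[0,0,0],[0,160,159],1],[[0,0,0],[0,188,187],1],[[0,0,0],[0,204.5,203],1],[[0,0,0],[0,204.5,203],1],[[0,0,0],[0,204.5,203],1]]'; python3 snap.py w14; python3 hole.py w14 320 190;
```

```text
clock: 20.78
position: [0.4337, 0.3054, 0.2186]
ee_rot: [-0.417, 0.571, 0.416, 0.572]
ft_force: [-0.4, 0.3, -0.8]
grip_width: 0.187
20.775 [0.4337 0.3054 0.2186] [-0.37  0.32 -0.84] 0.18670917726876496 jv 0.013
[314 182  14  13 139] [320.89208633 187.79136691] world [0.4325 0.3051 0.09  ]  in tool [ 0.1286  0.0012 -0.0007]
```

View pics/w14c.png

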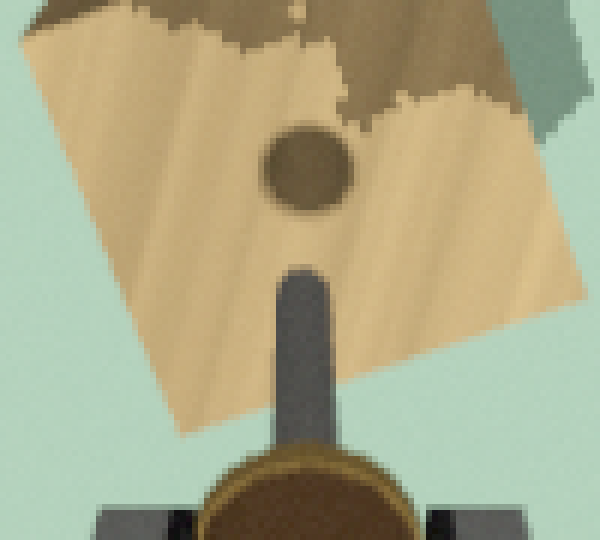

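```bash
python3 -m inch '[[[0,0,0],[10,0,0.6],1],[[0,0,0],[25,0,0.6],1],[[0,0,0],[38,0,0.6],1],[[0,0,0],[46,0,0.6],1],[[0,0,0],[52,0,0.6],1],[[0,0,0],[58,0,0.6],1],[[0,0,0],[58,0,0.6],1]]'; python3 snap.py w15; python3 hole.py w15 320 205
```

```text
clock: 21.7
position: [0.4341, 0.3056, 0.1604]
ee_rot: [-0.417, 0.571, 0.416, 0.572]
ft_force: [0.4, -0.4, -0.9]
grip_width: 0.191
21.7 [0.4341 0.3056 0.1604] [ 0.44 -0.36 -0.88] 0.19128070258743324 jv 0.011
```

View pics/w15c.png

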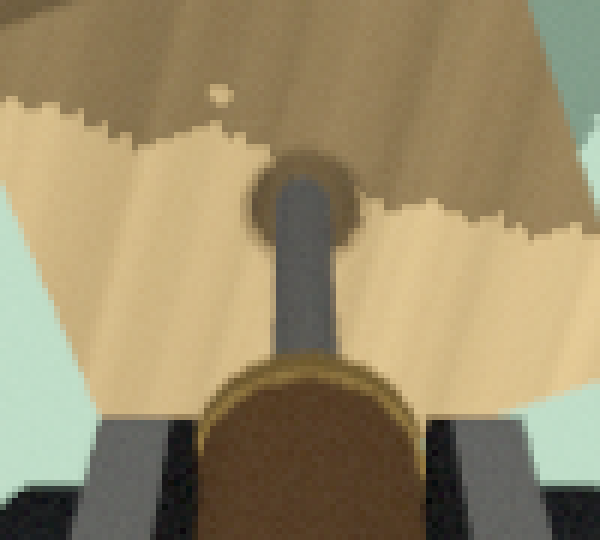

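Tip is in the stand hole (zoom (303,190), hole centred near (304,203)). Going down.

```bash
python3 -m inch '[[[0,0,0],[8,0,0],1],[[0,0,0],[18,0,0],1],[[0,0,0],[28,0,0],1],[[0,0,0],[38,0,0],1],[[0,0,0],[48,0,0],1],[[0,0,0],[56,0,0],1],[[0,0,0],[59,0,0],1],[[0,0,0],[59,0,0],1]]'; python3 snap.py w16
```

```text
clock: 22.75
position: [0.4344, 0.3057, 0.1017]
ee_rot: [-0.417, 0.571, 0.416, 0.572]
ft_force: [0.1, 0.5, -0.1]
grip_width: 0.191
22.75 [0.4344 0.3057 0.1017] [ 0.07  0.5  -0.07] 0.19074821512042614 jv 0.008
```

```bash
python3 -m inch '[[[0,0,0],[1,0,0],1],[[0,0,0],[2,0,0],1],[[0,0,0],[3.5,0,0],1],[[0,0,0],[3.5,0,0],1]]'; python3 snap.py w17
```

```text
clock: 23.3
position: [0.4345, 0.3057, 0.0983]
ee_rot: [-0.417, 0.571, 0.416, 0.572]
ft_force: [-0.4, -0.5, -0.8]
grip_width: 0.192
23.3 [0.4345 0.3057 0.0983] [-0.38 -0.49 -0.75] 0.19243417136701543 jv 0.003
```

View pics/w17.png

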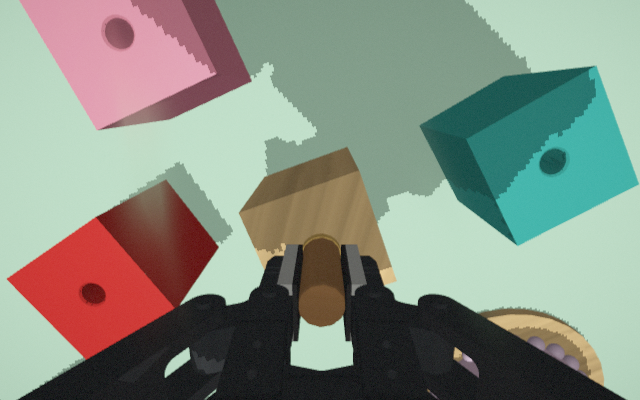

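```bash
python3 -m inch '[[[0,0,0],[1,0,0],1],[[0,0,0],[1.5,0,0],1],[[0,0,0],[1.5,0,0],1]]'
```

```text
clock: 23.72
position: [0.4347, 0.3058, 0.098]
ee_rot: [-0.417, 0.571, 0.416, 0.572]
ft_force: [-4.8, -3.8, 11.6]
grip_width: 0.192
```

```bash
python3 -m inch '[[[0,0,0],[0,0,0],0.9],[[0,0,0],[0,0,0],0.8],[[0,0,0],[0,0,0],0.6],[[0,0,0],[0,0,0],0.3],[[0,0,0],[0,0,0],0],[[0,0,0],[0,0,0],0],[[0,0,0],[0,0,0],0],[[0,0,0],[0,0,0],0]]'; python3 snap.py w18
```

```text
clock: 24.72
position: [0.4347, 0.3058, 0.098]
ee_rot: [-0.417, 0.571, 0.416, 0.572]
ft_force: [0.2, -0.8, 0.2]
grip_width: 1.002
24.725 [0.4347 0.3058 0.098 ] [ 0.21 -0.8   0.22] 1.0018665455150075 jv 0.002
```

View pics/w18.png

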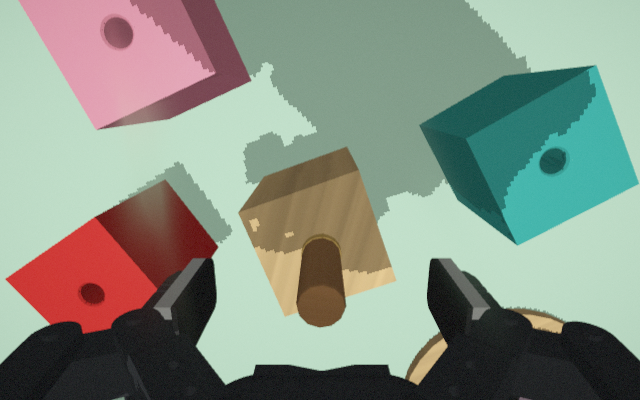

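Pin stands home with the cap at (321,306), as before the grasp, and the jaws are open. Now rise straight up and check.

```bash
python3 -m inch '[[[0,0,0],[-10,0,0],0],[[0,0,0],[-35,0,0],0],[[0,0,0],[-65,0,0],0],[[0,0,0],[-95,0,0],0],[[0,0,0],[-115,0,0],0],[[0,0,0],[-120,0,0],0],[[0,0,0],[-120,0,0],0],[[0,0,0],[-120,0,0],0]]'; python3 snap.py w19;python3 snap.py s19 scene;python3 snap.py t19 top; python3 tray.py t19
python3 - <<'E'
from h import *
for n in ("t19","s19","w19"):
    w=dict(np.load(f"pics/{n}.npz")); X=w["X"]; D=w["range_z"]; vv,uu=np.mgrid[:400,:640]
    W=(np.stack([uu,vv,np.ones_like(uu)],-1)@np.linalg.inv(w["intrinsics"]).T*D[...,None])@X[:3,:3].T+X[:3,3]
    m=(D>0)&(np.hypot(W[...,0]-.434,W[...,1]-.304)<.03)&(W[...,2]>.095)&(W[...,2]<.16)
    if m.sum(): print(n,m.sum(),W[m].mean(0).round(4),np.percentile(W[m][:,2],[90,98]).round(4))
E
```

```text
clock: 25.78
position: [0.4341, 0.3055, 0.2171]
ee_rot: [-0.417, 0.571, 0.416, 0.572]
ft_force: [-0.4, -0.5, 0.1]
grip_width: 0.999
25.775 [0.4341 0.3055 0.2171] [-0.35 -0.5   0.09] 0.9990451584546329 jv 0.003
25.825 [0.4341 0.3055 0.2171] [-0.09  0.29  1.28] 0.9987263214926494 jv 0.006
25.875 [0.4341 0.3056 0.2172] [ 0.25  0.32 -0.89] 1.0068480124453114 jv 0.004
t19 294 [-0.1457 -0.1456 -0.1456 -0.1454 -0.1419]
t19 1 [0.4359 0.3071 0.1326] [0.1326 0.1326]
s19 101 [0.4402 0.3032 0.1158] [0.1298 0.1313]
w19 773 [0.4334 0.3057 0.1239] [0.1306 0.1311]
```

View pics/s19.png

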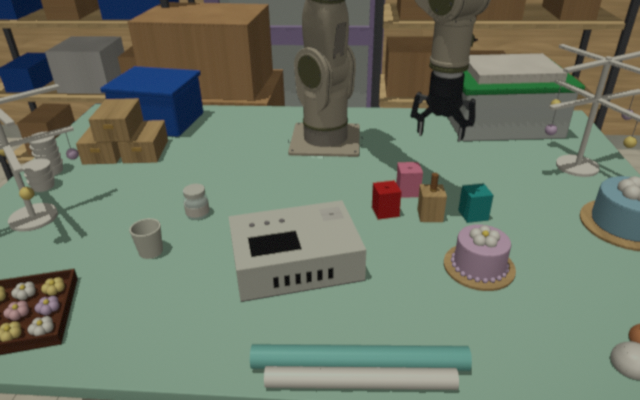

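View pics/w19.png

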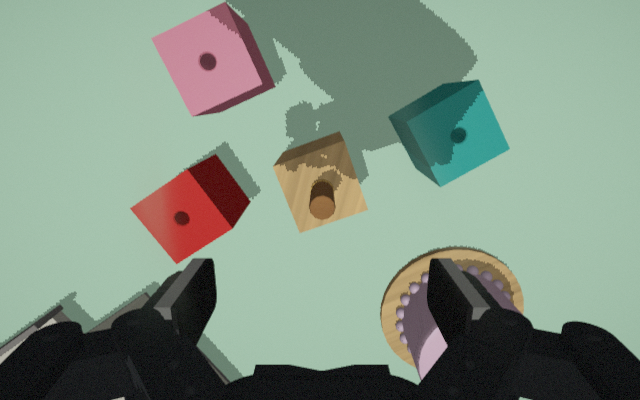

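Pin cap is at z ≈ 0.130–0.131, upright at (322,207) in the wrist view. The tray is 44–45 mm out, and the jar, cup and cake haven't moved.

```bash
python3 -c "
from workcell import manip; print(manip.hand_in())"
```

```text
the job is handed in; nothing more can be done
None
```

I took the pin from the wooden stand and put it through the service hole. I held the catch down until the tray was out, then returned the pin to its stand, let go, rose clear and handed the job in at about 26 s.

- **Tray:** depth images put the tray front about 44–45 mm out. It did not move between two looks about 0.85 s apart while the catch was held, and it stayed out after the pin was withdrawn. I did not see the joint value itself.
- **Pin:** its top is at z ≈ 0.130–0.131 m, against 0.130 m when fully home. It stands upright and sits on the stand's axis to within about 2 mm.
- **Catch:** it met the pin about 45 mm below the lid's top. The wrist force while pressing stayed at about 7 N or less in every reading. Readings came only at the end of each move, so a brief peak in between would not show.
- **Stand:** seating the pin pressed on the stand with about 12 N upward for a moment, before I released it.
- **Bystanders:** the jar, cup and cake look unmoved in the last scene picture, compared by eye only.
- **Disagreements:** the top and scene cameras disagreed with the wrist camera by a few mm on positions. I used the wrist view for both fits.

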